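# Trip test of the kitchen safety power block

### The job

Test the safety switch of the worktop power block that has the round test button on top: press the button gently until its lever drops by itself all the way down, and let the button come back out. Then lift that lever all the way back up past its balance point so that it stays up. Leave the other block's lever up, and do not shift the things standing around.

Things in the scene. Friction and masses are not known exactly. Their poses are not given: they have to be found in the camera images.
- rcd_block: The block with the test button: white box with rounded edges, 160 (x) x 120 (y) x 88 mm (z), fixed to the worktop. Origin: centre of its underside; x points to its back (at yaw 0 away from the robot; here it stands turned, its front, where the lever drops, to the robot's right), z up. Two grey cheeks on its front top edge hold the lever: outer faces at y = +-22, 114 mm high, x = -78 to -42 mm.
- rcd_pivot (a point): The lever's pivot on that block, a level axis along the block's y, at x = -66, y = 0, z = 100 mm of the block.
- button_foot (a point): Where the button's stem leaves the box's top (x = +40, y = 0, z = 88 mm of the block). Above it stands the button: grey mushroom cap, 46 mm across, flat top about 30 mm across, on a steel stem. The stem is screwed in or out and fixed so: the top of the unpressed cap is 32 to 57 mm above this point (120 to 145 mm above the worktop), not measured.
- test_button (a joint): How far the test button is pressed in from its rest: 0 = out, 0.010 m = fully in (hard stop). Spring: about 2 N at first, 7 N fully in. The lever is tripped at about 7 to 8 mm. It springs out when let go.
- rcd_lever (a joint): Lever of the block with the button: 0 = up (leaning 0.26 rad to the back), grows as it drops to the front, 2.09 rad = fully down on its stop (0.26 rad below level). It balances upright at 0.26 and falls by its own weight to either side (about 0.22 kg). Bar centre relative to the pivot, in the block's axes: x = 75 sin(0.26 - q), z = 75 cos(0.26 - q) mm.
- rcd_lever_bar (a point): Centre of the T-bar at the end of that lever: a level round black bar along the block's y, 16 mm thick, 70 mm long, on a blade 16 mm wide and 10 mm thick, 75 mm from the pivot. About 172 mm above the worktop when up; when down it is about 81 mm above it and 58 mm in front of the box, free all round.
- switch_block: A second block of the same box, cheeks and lever but with no button on top: must be left alone. Same origin and axes. The two blocks may stand either way round.
- switch_lever (a joint): Lever of the second block, same values as rcd_lever: 0 = up and must stay up.
- mug_b: White mug, 83 mm across, 106 mm high, standing at the back left; origin in its underside.
- honey_jar: Honey jar with a green lid, 70 mm across, 101 mm high, standing behind and between the blocks; origin in the centre of its underside.
- tumbler: Clear glass tumbler, 81 mm across, 91 mm high, at the back left; origin in the centre of its underside.
- spice_1: Spice jar with a red cap, 45 mm across, 106 mm high, behind the right-hand block; origin in the centre of its underside.
- dish_brush: Turquoise dish brush, 269 mm long, lying at the left by the sink; origin under its middle.

How it is judged:
On the way, in this order (a step that is already met when the one before it is completed fails the run):
1. The test button is being pressed (over 1.5 mm) while its lever is still up (value of joint test_button above 0.0015 m and value of joint rcd_lever below 0.35 rad).
2. With the button pressed in (over 4 mm) the lever drops past its balance point (value of joint test_button above 0.004 m and value of joint rcd_lever above 0.5 rad).
3. The lever is fully down and the button is out again (value of joint rcd_lever above 1.95 rad and value of joint test_button below 0.002 m), for 0.2 s.
At the end, for the whole second after the job is handed in: The lever of the block with the button is up on its stop again (within 0.1 rad) and at rest, its button is out (within 2 mm), and the other block's lever is up (within 0.1 rad) (value of joint rcd_lever between -0.1 and 0.1 rad and value of joint test_button below 0.002 m and value of joint switch_lever below 0.1 rad and velocity of joint rcd_lever between -0.1 and 0.1 rad/s); the robot touches nothing.
It fails at once if The block with the button, its button or its lever is pressed with more than 40 N (contact force between rcd_block and the arm above 40 N).
It fails at once if The lever of the other block is pulled off its up stop (over 0.3 rad) (value of joint switch_lever above 0.3 rad).
It fails at once if The mug, the honey jar, the tumbler, the spice jar or the dish brush is shifted or knocked over (over 30 mm) (distance of any of mug_b, honey_jar, tumbler, spice_1, dish_brush from where it was at the start of the episode above 0.03 m).
It also fails if it takes over 59 s, if anything falls off the work surface, if the arm or the gripper's body presses on something with over 40 N, if the wrist force passes 120 N, or if a joint passes its speed limit or range.

### The arm

A 6-joint arm with a two-finger parallel gripper is mounted at the origin on a cart in front of the work surface, level with it; the furniture and walls round the work are solid. World frame = base frame: x ahead of the robot, y to its left, z up, the work surface at z = 0. Lengths are in m, angles in rad, forces in N, time in s.
With the tool pointing down it reaches from about 0.325 to 0.85 m from the base axis. Payload 15.5 kg.
Tool frame: the origin (TCP) lies midway between the tips of the shut fingers; the grasp point (between the pads) lies 19 mm behind it; z points along the fingers, y is the line along which they close (so a half turn about z gives the same grasp; the last joint's range is limited). The gripper opens to 91 mm and grips with 3 to 60 N. Pads are 32 mm wide; open, the fingers measure 118 mm over their backs; the gripper's body (76 mm by 178 mm) begins 60 mm behind the grasp point.
Start: joints at [-1.407, 0.494, 1.345, -0, 1.302, -0.096], TCP at [0.16, -0.604, 0.214] pointing down, gripper open.
Joint ranges: [-2.91, 2.91], [-0.82, 2.16], [0.22, 2.67], [-1.22, 4.37], [0.12, 2.79], [-3.08, 3.08]. Speed limits (rad/s): [1.89, 1.89, 2.57, 3.01, 3.01, 3.01].

### API

Orientations are given as a unit quaternion [x, y, z, w].
In Python, from rig import r gives the robot as it stands.
- The arm moves only by the tool carry_out, never from a script. Its argument "rows" is a list that holds one entry, the list of rows, each a list of 4 numbers: the shift along the world's x, y, z in m, then the turn about the world's z in rad. A call has 1 to 10 rows; each row is the pose to reach, as a shift and turn from the pose commanded when the call began; what a row does not reach only later rows make up. A row lasts 1/12 s, in which the tool goes at most 41.7 mm and 7.16 degrees, less where a joint would pass 70% of its speed; a pose out of reach is approached as far as the arm can. A call with a gripper value outside its range is refused whole. "jaw" is the opening, from 0 (shut) to 1 (fully open), set as the call begins (left out, the last holds). The fingers move at their own pace and stop on an object; "force" is the grip in N (left out, the last holds). Time passes only in rows, so rows that repeat a pose let the fingers close. It gives the time, the measured TCP pose, the force, the opening and the grip force at its end, in the units of the state.
- r.read_state(): the state, without advancing time (a new reading comes with each control period).
- r.camera(name): name is "scene" or "top" or "wrist"; returns a dict with "image" (384x512x3 uint8, blue, green, red), "fov_y" (degrees; the focal length in pixels is half the picture's height over the tangent of half this angle, whatever the lens; pixels are square), "cx", "cy" (the principal point, pixels), "R" (3x3) and "t" (3): a world point X has camera coordinates R X + t. Camera axes: x right, y down, z forward; pixel columns grow to the right and rows downward; lengths in m; the calibration is good to about 2 mm. A picture is of the moment at which its call begins. There is no depth.
- r.finish_job(): hands the job in; it is judged then, once.
Trained networks look in a picture, given as the dict that the camera call returned (one of the last four; its "shot" number tells which), for a name from the list of things; names that differ only in an ending like _2 or _b are one class to them, and where a whole thing is asked for, a point or a joint stands for the part that bears it (a point fixed in the world has none). Each returns a list of dicts, best first, with "conf" (0 to 1); they miss things now and then, are a little off and sometimes report something else, mostly with a low value. They report only what shows in the picture. A call takes as long as a camera call.
- r.masks_of(picture, query): "pixels" (384x512 bool, what is visible of it) and "centre" ([column, row] in pixels, amid what is visible of it).
The state is a dict: "time": time; "q": joint angles; "qvel": joint speeds; "joint_efforts": joint torques, N m; "tcp_pos": TCP position; "eef_rot": TCP orientation; "ft_force": force on the tool from outside, world axes, zero at the start; "torque": the same for the moment, N m; "width": finger opening in m; "finger_force": force on a finger pad.
Only numpy, scipy, OpenCV 4.12 (cv2) and the standard library are available. Lean on these libraries where they do the work, as an engineer would, in place of code of your own. Each camera call takes 0.05 s, during which the arm holds its last target. There are 200 camera calls.

## Working session

There is one attempt and no reset: what is moved stays moved. The work goes in short steps, Python scripts to look and compute and a tool call to move; the robot and the scene stay as the last step left them, time stands still between calls to the robot, and variables do not carry over. Pictures are saved under pics/ and viewed, at most 10 in all, crops included, and the job is handed in when it is done.

Besides the shell and the picture viewer there is one more tool, called after "Request:" as a command line: name --argument value ..., lists and objects as JSON in quotes. carry_out: Moves the arm, as the interface text tells. Its arguments: {"type":"object","properties":{"rows":{"type":"array","items":{"type":"array","items":{"type":"array","items":{"type":"number"}}}},"jaw":{"type":"number"},"force":{"type":"number"}},"required":["rows"]}

```bash
mkdir -p pics
cat > h.py <<'E'
import numpy as np, cv2
from rig import r
def K(p):
    f=p["image"].shape[0]/2/np.tan(np.radians(p["fov_y"])/2); return f
def ray(p,c):
    f=K(p); d=np.array([(c[0]-p["cx"])/f,(c[1]-p["cy"])/f,1.]); R=np.array(p["R"]);t=np.array(p["t"])
    return -R.T@t, R.T@d
def onz(p,c,z):
    o,d=ray(p,c); return o+d*(z-o[2])/d[2]
def proj(p,X):
    X=np.atleast_2d(X); c=X@np.array(p["R"]).T+np.array(p["t"]); return c[:,:2]/c[:,2:]*K(p)+[p["cx"],p["cy"]]
def tri(l):
    A=np.zeros((3,3));b=np.zeros(3)
    for p,c in l:
        o,d=ray(p,c); d=d/np.linalg.norm(d); M=np.eye(3)-np.outer(d,d); A+=M;b+=M@o
    return np.linalg.solve(A,b)
E
python3 - <<'E'
from h import *
ims=[]
for n in ["scene","top"]:
    p=r.camera(n); ims.append(p["image"])
    o,_=ray(p,(0,0)); print(n,o.round(3),p["fov_y"])
    for q in ["rcd_block","switch_block","test_button","button_foot","rcd_lever_bar","rcd_lever","rcd_pivot","switch_lever"]:
        print(q,[(round(m["conf"],2),np.round(m["centre"]).tolist(),int(m["pixels"].sum()),onz(p,m["centre"],.1).round(3).tolist()) for m in r.masks_of(p,q)[:3]])
    cv2.imwrite(f"pics/{n}.png",cv2.resize(p["image"],(800,600)))
print(r.read_state())
E
```

```text
scene [-0.186  1.128  0.786] 42.29997677138378
rcd_block [(0.84, [319.0, 194.0], 2256, [0.465, -0.093, 0.1])]
switch_block [(0.91, [255.0, 246.0], 3416, [0.459, 0.258, 0.1]), (0.3, [238.0, 293.0], 879, [0.38, 0.435, 0.1])]
test_button []
button_foot [(0.82, [319.0, 191.0], 2251, [0.477, -0.111, 0.1])]
rcd_lever_bar [(0.54, [328.0, 160.0], 156, [0.572, -0.352, 0.1]), (0.48, [321.0, 192.0], 2313, [0.471, -0.111, 0.1])]
rcd_lever [(0.61, [325.0, 156.0], 169, [0.601, -0.384, 0.1]), (0.16, [253.0, 180.0], 346, [0.701, -0.068, 0.1])]
rcd_pivot [(0.97, [318.0, 193.0], 2368, [0.473, -0.098, 0.1]), (0.56, [327.0, 157.0], 130, [0.59, -0.378, 0.1])]
switch_lever [(0.73, [266.0, 201.0], 189, [0.579, 0.031, 0.1])]
top [0.428 0.059 1.38 ] 44.37361019564853
rcd_block [(0.95, [335.0, 235.0], 2696, [0.514, -0.184, 0.1])]
switch_block [(0.65, [196.0, 235.0], 2714, [0.504, 0.195, 0.1])]
test_button []
button_foot [(0.57, [335.0, 235.0], 2693, [0.514, -0.183, 0.1])]
rcd_lever_bar [(0.69, [359.0, 234.0], 163, [0.52, -0.248, 0.1])]
rcd_lever [(0.68, [359.0, 234.0], 202, [0.519, -0.249, 0.1])]
rcd_pivot []
switch_lever [(0.57, [214.0, 234.0], 231, [0.507, 0.145, 0.1])]
{'time': 0.9, 'q': array([-1.40748851e+00,  4.93568049e-01,  1.34548021e+00,  1.97700906e-05,
        1.30245959e+00, -9.54962387e-02]), 'qvel': array([-0.00021415,  0.00059853,  0.00126284,  0.00039169,  0.00153775,
        0.00100595]), 'joint_efforts': array([-1.68058097e-03, -8.78674364e+01, -3.82237744e+01,  7.08824513e-02,
        4.43224737e-02, -1.70179936e-05]), 'tcp_pos': array([ 0.15996943, -0.60421053,  0.21394156]), 'eef_rot': array([9.91639571e-01, 1.29038596e-01, 1.09632262e-05, 4.20516937e-05]), 'ft_force': array([0.18642588, 0.6950466 , 0.52642723]), 'torque': array([0.01285741, 0.04742611, 0.02212977]), 'finger_force': 0.0, 'width': 0.0910658450778114}
```

View pics/scene.png

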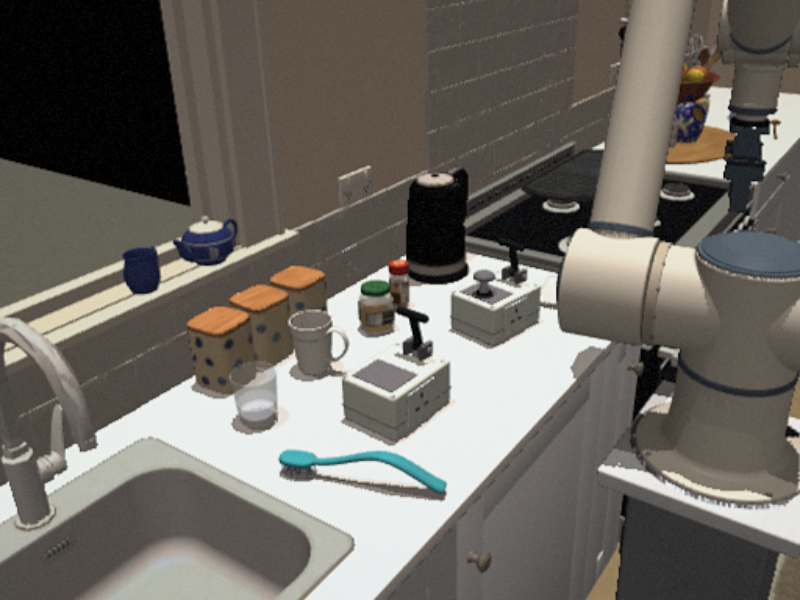

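View pics/top.png

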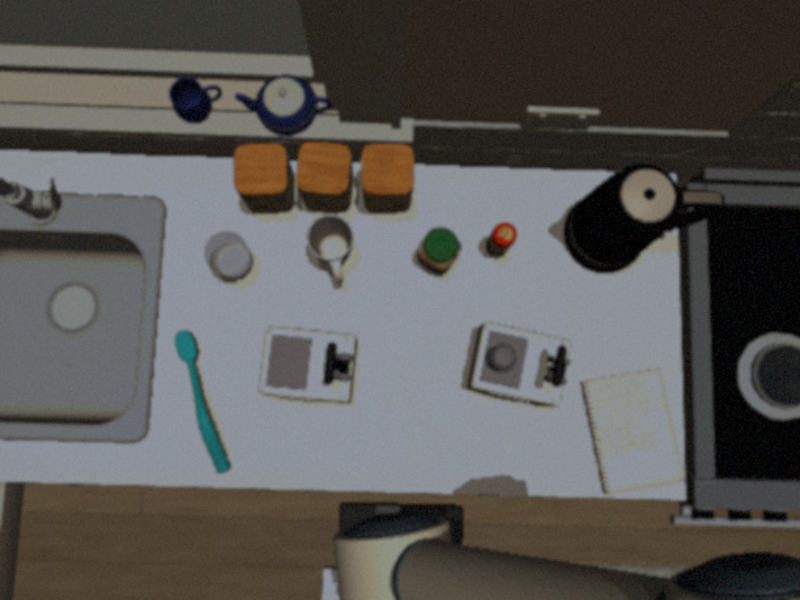

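The right-hand block, around (520,363) in the top view, has the button at about (501,355) and its lever at about (556,367). It is turned roughly 11°, and its front faces −y. Next I'll fit its pose from the masks.

```bash
cat > fit.py <<'E'
from h import *
from scipy.optimize import minimize
P={n:r.camera(n) for n in ["scene","top"]}
M={n:r.masks_of(P[n],"rcd_block")[0]["pixels"] for n in P}
def box(x,y,a,pts):
    c,s=np.cos(a),np.sin(a); pts=np.atleast_2d(pts); return np.c_[x+c*pts[:,0]-s*pts[:,1],y+s*pts[:,0]+c*pts[:,1],pts[:,2]]
parts=[[[sx*80,sy*60,z] for sx in(-1,1) for sy in(-1,1) for z in(2,88)],
 [[x,sy*22,z] for x in(-78,-42) for sy in(-1,1) for z in(88,114)],
 [[-47+8*a,35*b,172+8*c] for a in(-1,1) for b in(-1,1) for c in(-1,1)],
 [[-66+8*a,8*b,100] for a in(-1,1) for b in(-1,1)]+[[-47+6*a,8*b,172] for a in(-1,1) for b in(-1,1)]]
def cap(h): 
    t=np.linspace(0,2*np.pi,16); return [[40+rr*np.cos(u),rr*np.sin(u),88+z] for u in t for rr,z in((15,h),(23,h-8),(20,h-14))]
def ren(n,v):
    S=8; m=np.zeros((384*2,512*2),np.uint8)
    for q in parts+[cap(v[3]*1000)]:
        hull=cv2.convexHull(proj(P[n],box(v[0],v[1],v[2],np.array(q)/1000)).astype(np.float32)*2+.5)
        cv2.fillConvexPoly(m,np.round(hull*16).astype(np.int32),255,cv2.LINE_AA,4)
    return cv2.resize(m,(512,384),interpolation=cv2.INTER_AREA)/255.
def cost(v): return sum(np.abs(ren(n,v)-M[n]).sum()/M[n].sum() for n in P)
best=None
for h in (.035,.045,.055):
    o=minimize(cost,[.51,-.18,1.37,h],method="Nelder-Mead",options=dict(initial_simplex=[[.51,-.18,1.37,h],[.52,-.18,1.37,h],[.51,-.17,1.37,h],[.51,-.18,1.45,h],[.51,-.18,1.37,h+.006]]))
    print(o.x.round(4),round(o.fun,3))
    if best is None or o.fun<best.fun: best=o
v=best.x; np.save("v.npy",v)
out=[]
for n in P:
    im=P[n]["image"].copy(); im=cv2.resize(im,None,fx=4,fy=4,interpolation=cv2.INTER_CUBIC)
    for q in parts+[cap(v[3]*1000)]:
        h=cv2.convexHull(proj(P[n],box(*v[:3],np.array(q)/1000)).astype(np.float32)*4+1.5).astype(int); cv2.polylines(im,[h],True,(0,0,255),1)
    b=proj(P[n],box(*v[:3],[0,0,.1]))[0]*4; x,y=b.astype(int); out.append(im[y-200:y+200,x-190:x+190])
cv2.imwrite("pics/fit.png",np.hstack(out))
B=lambda p:box(*v[:3],np.array(p)/1000)[0].round(4)
print("button",B([40,0,0]),"bar down",B([-66+75*np.sin(.26-2.09),0,100+75*np.cos(.26-2.09)]),"bar up",B([-47,0,172]))
E
python3 fit.py
```

```text
[ 0.5237 -0.1815  1.3971  0.0343] 0.173
[ 0.5232 -0.1817  1.4013  0.0449] 0.165
[ 0.5233 -0.1816  1.3927  0.0451] 0.164
button [ 0.5304 -0.1422  0.    ] bar down [ 0.4988 -0.3179  0.0808] bar up [ 0.515  -0.2278  0.172 ]
```

View pics/fit.png

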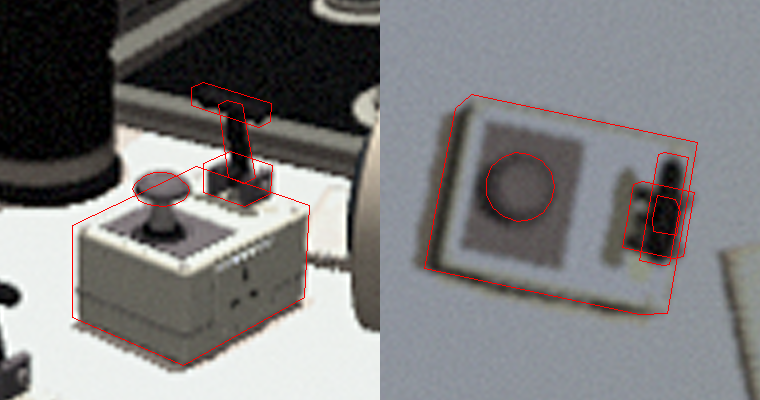

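Request:
carry_out --rows '[[[0.01,-0.005,0.03,0.1],[0.035,0.02,0.05,0.22],[0.06,0.05,0.06,0.34],[0.085,0.08,0.06,0.46],[0.11,0.11,0.06,0.58],[0.135,0.142,0.06,0.7],[0.16,0.174,0.06,0.82],[0.185,0.206,0.06,0.94],[0.21,0.238,0.06,1.06],[0.235,0.27,0.06,1.13]]]' --jaw 0 --force 15

```text
time: 1.93
tcp_pos: [0.3958, -0.3325, 0.2741]
eef_rot: [0.766, 0.643, 0.0, 0.0]
ft_force: [1.1, -1.2, 0.2]
width: 0.0273
finger_force: 0.0
```

Request:
carry_out --rows '[[[0.02,0.03,0,0],[0.045,0.06,0,0],[0.07,0.09,0,0],[0.09,0.12,0,0],[0.11,0.15,0,0],[0.125,0.175,0,0],[0.135,0.192,0,0],[0.135,0.192,0,0],[0.135,0.192,0,0],[0.135,0.192,0,0]]]'

```text
time: 2.77
tcp_pos: [0.5297, -0.1425, 0.2739]
eef_rot: [0.768, 0.64, -0.0, 0.0]
ft_force: [-0.0, -0.1, -0.0]
width: 0.0003
finger_force: 0.0
```

Run:
```python
from h import *
s=r.read_state(); print(s["tcp_pos"],s["eef_rot"],s["q"].round(3),s["width"],s["time"])
p=r.camera("wrist"); o,_=ray(p,(0,0)); print(o)
im=p["image"].copy()
v=np.load("v.npy"); c,sn=np.cos(v[2]),np.sin(v[2])
for b in ([.04,0,.088+v[3]],[-.047,0,.172],[-.047,.035,.172],[-.047,-.035,.172]):
    X=[v[0]+c*b[0]-sn*b[1],v[1]+sn*b[0]+c*b[1],b[2]]; u=proj(p,X)[0]; print(u.round(1)); cv2.circle(im,(int(u[0]),int(u[1])),3,(0,0,255),-1)
u=proj(p,s["tcp_pos"])[0];print("tcp",u)
for q in("test_button","rcd_lever","rcd_block"): print(q,[(round(m["conf"],2),m["centre"],int(m["pixels"].sum())) for m in r.masks_of(p,q)[:2]])
cv2.imwrite("pics/w1.png",im)
```

```text
[ 0.52971542 -0.14249963  0.2738984 ] [ 7.68377613e-01  6.39996737e-01 -1.41223174e-04  2.01027674e-05] [-0.371  0.33   1.448 -0.     1.363 -0.19 ] 0.000345676046484104 2.7667
[ 0.54184635 -0.06741148  0.44528285]
[258.1 174.6]
[258.6 280.5]
[219.1 280.6]
[298.2 280.4]
tcp [258.74214247 237.31640935]
test_button [(0.77, [257.5, 173.5], 1860)]
rcd_lever [(0.53, [256.8, 167.8], 11479)]
rcd_block [(0.84, [254.8, 168.1], 11644)]
```

View pics/w1.png

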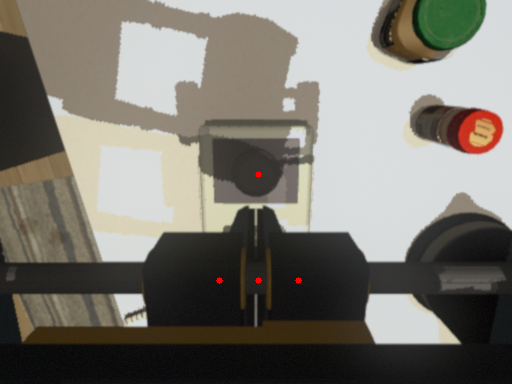

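The wrist view shows the cap at about (257,174), within a pixel or two of the predicted (258,174.6). I'll lower above it, then feel for contact.

Request:
carry_out --rows '[[[0,0,-0.03,0],[0,0,-0.06,0],[0,0,-0.085,0],[0,0,-0.105,0],[0,0,-0.115,0],[0,0,-0.12,0],[0,0,-0.123,0],[0,0,-0.124,0],[0,0,-0.124,0],[0,0,-0.124,0]]]'

```text
time: 3.8
tcp_pos: [0.5305, -0.1424, 0.1508]
eef_rot: [0.768, 0.64, 0.0, 0.001]
ft_force: [-0.7, -0.1, -0.1]
width: 0.0003
finger_force: 0.0
```

Request:
carry_out --rows '[[[0,0,-0.002,0],[0,0,-0.004,0],[0,0,-0.006,0],[0,0,-0.008,0],[0,0,-0.01,0],[0,0,-0.01,0],[0,0,-0.01,0]]]'

```text
time: 4.38
tcp_pos: [0.5299, -0.1422, 0.1398]
eef_rot: [0.768, 0.64, -0.0, -0.0]
ft_force: [0.7, 0.4, 0.3]
width: 0.0005
finger_force: 0.0
```

Request:
carry_out --rows '[[[0,0,-0.001,0],[0,0,-0.002,0],[0,0,-0.003,0],[0,0,-0.004,0],[0,0,-0.004,0],[0,0,-0.004,0]]]'

```text
time: 4.88
tcp_pos: [0.5301, -0.1422, 0.1361]
eef_rot: [0.768, 0.64, 0.0, 0.0]
ft_force: [-0.8, 0.4, 4.9]
width: 0.0002
finger_force: 2.5
```

Request:
carry_out --rows '[[[0,0,-0.001,0],[0,0,-0.002,0],[0,0,-0.003,0],[0,0,-0.003,0],[0,0,-0.003,0]]]'

```text
time: 5.3
tcp_pos: [0.5301, -0.1422, 0.1331]
eef_rot: [0.768, 0.64, 0.0, 0.0]
ft_force: [-0.6, 0.7, 4.6]
width: 0.0005
finger_force: 2.4
```

Request:
carry_out --rows '[[[0,0,-0.001,0],[0,0,-0.002,0],[0,0,-0.002,0],[0,0,-0.002,0]]]'

```text
time: 5.63
tcp_pos: [0.5301, -0.1422, 0.1311]
eef_rot: [0.768, 0.64, 0.0, 0.0]
ft_force: [-0.8, 0.5, 5.8]
width: 0.0004
finger_force: 2.9
```

Run:
```python
from h import *
p=r.camera("top")
for q in("rcd_lever","rcd_block"): print(q,[(round(m["conf"],2),m["centre"],int(m["pixels"].sum())) for m in r.masks_of(p,q)[:2]])
cv2.imwrite("pics/t2.png",cv2.resize(p["image"][170:290,280:420],None,fx=4,fy=4))
```

```text
rcd_lever [(0.73, [198.0, 233.6], 2675)]
rcd_block [(0.88, [346.8, 248.0], 361)]
```

View pics/t2.png

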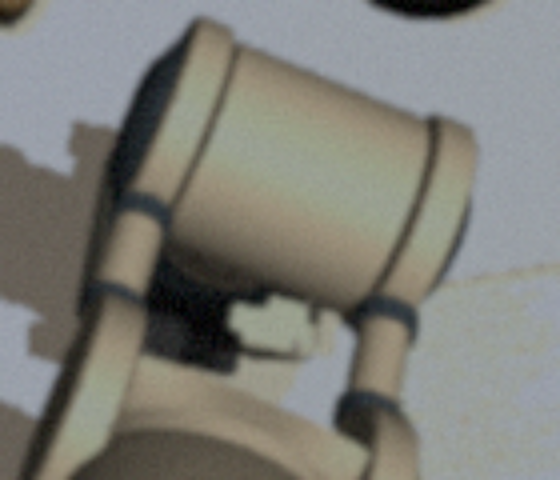

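The arm blocks the block in the top view, so I'll check with the scene camera after one more small press.

Request:
carry_out --rows '[[[0,0,-0.001,0],[0,0,-0.001,0],[0,0,-0.001,0]]]'

```text
time: 6.03
tcp_pos: [0.5301, -0.1422, 0.1301]
eef_rot: [0.768, 0.64, 0.0, 0.0]
ft_force: [-0.6, 0.3, 6.1]
width: 0.0002
finger_force: 3.1
```

Run:
```python
from h import *
p=r.camera("scene")
for q in("rcd_lever","rcd_block"): print(q,[(round(m["conf"],2),m["centre"],int(m["pixels"].sum())) for m in r.masks_of(p,q)[:2]])
cv2.imwrite("pics/s2.png",cv2.resize(p["image"][110:230,250:390],None,fx=4,fy=4))
```

```text
rcd_lever [(0.49, [343.0, 173.1], 74)]
rcd_block [(0.68, [319.1, 196.2], 2162)]
```

View pics/s2.png

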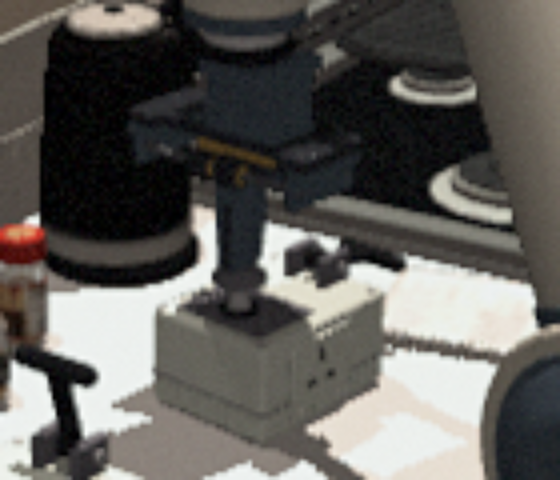

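The lever has dropped: its bar is now at about (375,255) in the crop, beyond the front. I'll retract, open, and hover over it.

Request:
carry_out --rows '[[[0,0,0.01,0],[0,0,0.03,0],[0,0,0.06,0],[0,0,0.09,0],[0,0,0.11,0],[0,0,0.12,0],[0,0,0.12,0]]]'

```text
time: 6.77
tcp_pos: [0.5308, -0.1425, 0.2522]
eef_rot: [0.768, 0.64, 0.001, 0.002]
ft_force: [0.9, 0.1, -0.5]
width: 0.0004
finger_force: 0.0
```

Request:
carry_out --rows '[[[-0.003,-0.02,0,0],[-0.009,-0.055,0,0],[-0.016,-0.09,0,0],[-0.022,-0.125,0,0],[-0.028,-0.155,0,0],[-0.031,-0.17,0,0],[-0.031,-0.176,0,0],[-0.031,-0.176,0,0],[-0.031,-0.176,0,0],[-0.031,-0.176,0,0]]]' --jaw 1

```text
time: 7.6
tcp_pos: [0.4991, -0.3167, 0.2495]
eef_rot: [0.768, 0.64, 0.0, -0.0]
ft_force: [-0.7, 0.4, -0.1]
width: 0.0644
finger_force: 0.0
```

Run:
```python
from h import *
s=r.read_state(); print(s["tcp_pos"],s["q"].round(3),s["width"],s["time"])
p=r.camera("wrist"); im=p["image"].copy()
v=np.load("v.npy"); c,sn=np.cos(v[2]),np.sin(v[2])
for b in ([.04,0,.088+.05],[-.1385,0,.081],[-.1385,.035,.081],[-.1385,-.035,.081]):
    X=[v[0]+c*b[0]-sn*b[1],v[1]+sn*b[0]+c*b[1],b[2]]; u=proj(p,X)[0]; print(u.round(1)); cv2.circle(im,(int(u[0]),int(u[1])),3,(0,0,255),-1)
for q in("test_button","rcd_lever","rcd_lever_bar"): print(q,[(round(m["conf"],2),m["centre"],int(m["pixels"].sum()),onz(p,m["centre"],.085)) for m in r.masks_of(p,q)[:2]])
cv2.imwrite("pics/w2.png",im)
```

```text
[ 0.49914325 -0.31672963  0.24954666] [-0.667  0.414  1.382  0.     1.346 -0.486] 0.06437659827601389 7.6
[257.2 -57.9]
[257.2 169.8]
[222.4 169.9]
[292.1 169.7]
test_button []
rcd_lever [(0.83, [255.2, 144.5], 2542, array([ 0.50150682, -0.29175093,  0.085     ]))]
rcd_lever_bar [(0.61, [257.5, 148.1], 2507, array([ 0.50308034, -0.29562959,  0.085     ]))]
```

View pics/w2.png

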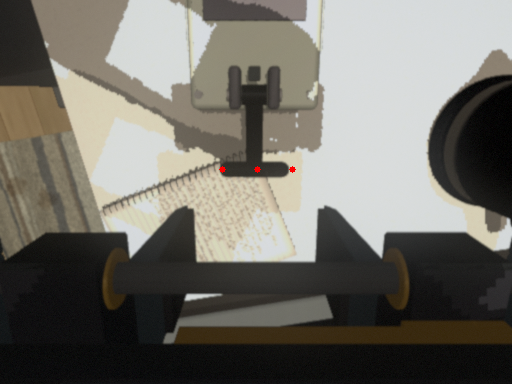

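The wrist view shows the bar spanning columns 219–290 at row 169, so it lies about 2 mm toward −x of my prediction. I'll descend around the bar's ends.

Request:
carry_out --rows '[[[-0.002,0,0,0],[-0.002,0,-0.02,0],[-0.002,0,-0.05,0],[-0.002,0,-0.075,0],[-0.002,0,-0.1,0],[-0.002,0,-0.1,0],[-0.002,0,-0.1,0]]]'

```text
time: 8.38
tcp_pos: [0.4965, -0.3177, 0.1496]
eef_rot: [0.768, 0.64, -0.0, -0.001]
ft_force: [0.2, 0.4, -0.0]
width: 0.0912
finger_force: 0.0
```

Request:
carry_out --rows '[[[0,0,-0.01,0],[0,0,-0.025,0],[0,0,-0.04,0],[0,0,-0.055,0],[0,0,-0.07,0],[0,0,-0.08,0],[0,0,-0.087,0],[0,0,-0.087,0],[0,0,-0.087,0]]]'

```text
time: 9.13
tcp_pos: [0.4972, -0.3184, 0.0634]
eef_rot: [0.768, 0.64, 0.0, 0.0]
ft_force: [-0.5, -0.2, -0.5]
width: 0.0908
finger_force: 0.0
```

Request:
carry_out --rows '[[[0,0,0,0],[0,0,0,0],[0,0,0,0],[0,0,0,0],[0,0,0,0],[0,0,0,0],[0,0,0,0],[0,0,0,0]]]' --jaw 0.6 --force 12

```text
time: 9.8
tcp_pos: [0.4972, -0.3184, 0.0633]
eef_rot: [0.768, 0.64, 0.0, 0.0]
ft_force: [-1.0, 0.2, 6.2]
width: 0.0685
finger_force: 12.0
```

Request:
carry_out --rows '[[[0,-0.001,0.007,0],[0,-0.002,0.014,0],[0,-0.002,0.0215,0],[0,-0.002,0.029,0],[0,0,0.036,0],[0,0.002,0.0435,0],[0.001,0.004,0.0505,0],[0.001,0.008,0.057,0],[0.002,0.012,0.0635,0],[0.003,0.016,0.069,0]]]'

```text
time: 10.63
tcp_pos: [0.5002, -0.3019, 0.1328]
eef_rot: [0.768, 0.64, 0.0, 0.0]
ft_force: [2.4, -1.5, -2.7]
width: 0.0684
finger_force: 12.0
```

Request:
carry_out --rows '[[[0.001,0.005,0.0055,0],[0.002,0.011,0.01,0],[0.003,0.017,0.014,0],[0.004,0.0235,0.018,0],[0.0055,0.03,0.0205,0],[0.007,0.0375,0.0225,0],[0.008,0.0445,0.024,0],[0.009,0.052,0.025,0],[0.0105,0.0595,0.025,0],[0.012,0.0665,0.024,0]]]'

```text
time: 11.47
tcp_pos: [0.5126, -0.235, 0.1567]
eef_rot: [0.768, 0.64, 0.0, 0.001]
ft_force: [2.0, 0.0, 8.5]
width: 0.069
finger_force: 12.0
```

Request:
carry_out --rows '[[[0,0.002,0,0],[0.001,0.004,-0.001,0],[0.001,0.004,-0.001,0],[0.001,0.004,-0.001,0]]]'

```text
time: 11.8
tcp_pos: [0.5134, -0.2309, 0.1556]
eef_rot: [0.768, 0.64, 0.0, 0.0]
ft_force: [2.3, 1.6, 11.2]
width: 0.0686
finger_force: 12.0
```

Run:
```python
from h import *
p=r.camera("scene")
cv2.imwrite("pics/s3.png",cv2.resize(p["image"][110:230,250:390],None,fx=4,fy=4))
```

```text
(no output)
```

View pics/s3.png

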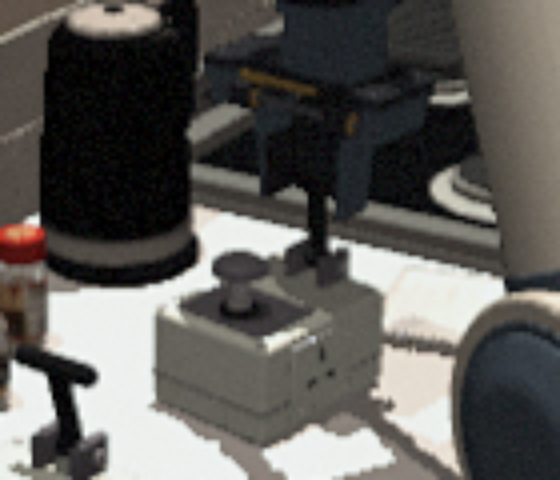

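The lever is held up and leaning back, with the button out at about (240,265). I'll release and lift away.

Request:
carry_out --rows '[[[0,0,0,0],[0,0,0,0],[0,0,0,0],[0,0,0,0],[0,0,0,0],[0,0,0,0]]]' --jaw 1

```text
time: 12.35
tcp_pos: [0.5128, -0.2316, 0.1548]
eef_rot: [0.768, 0.64, -0.0, -0.0]
ft_force: [-0.2, 0.7, -0.7]
width: 0.0913
finger_force: 0.0
```

Request:
carry_out --rows '[[[0,0,0.01,0],[0,0,0.03,0],[0,0,0.05,0],[0,0,0.08,0],[0,0,0.11,0],[0,0,0.13,0],[0,0,0.13,0],[0,0,0.13,0]]]'

```text
time: 13.02
tcp_pos: [0.5133, -0.2319, 0.2865]
eef_rot: [0.768, 0.64, 0.0, 0.001]
ft_force: [0.1, -0.0, -0.1]
width: 0.091
finger_force: 0.0
```

Run:
```python
from h import *
p=r.camera("scene"); print(r.read_state()["ft_force"])
cv2.imwrite("pics/s4.png",cv2.resize(p["image"][110:230,250:390],None,fx=4,fy=4))
```

```text
[-0.44067781 -0.12217541  0.42725233]
```

View pics/s4.png

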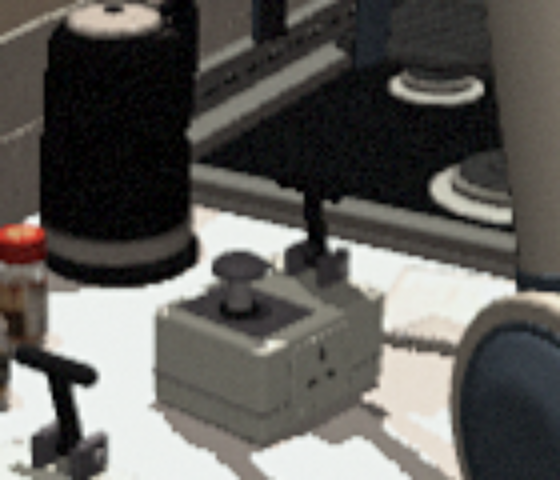

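The lever stands up on its own, leaning back at about (315,210). The button is out, the other lever is still up, and the gripper is clear of everything.

```bash
python3 -c "
from rig import r
print(r.finish_job())"
```

```text
the job is handed in; nothing more can be done
None
```

I pressed the test button until its lever dropped, the button came back out, and I lifted the lever back up, where it stays. The other lever was left up, I bumped nothing, and the job is handed in; the hand-in gave no verdict.

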